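Clamp the end cap in the drilling fixture

ROBOT

A 6-joint arm with a two-finger parallel gripper is mounted at the origin on the work surface. World frame = base frame: x ahead of the robot, y to its left, z up, the work surface at z = 0. Lengths are in mm, angles in rad, forces in N, time in s.
With the tool pointing down it reaches from about 350 to 975 mm from the base axis. Payload 7.1 kg.
Tool frame: the origin (TCP) lies between the finger pads; the fingertips stand 19 mm ahead of it and the grasp point (between the pads) is the TCP; z points along the fingers, y is the line along which they close (so a half turn about z gives the same grasp; the last joint's range is limited). The gripper opens to 88 mm and grips with 3 to 60 N. Pads are 20 mm wide; open, the fingers measure 115 mm over their backs; the gripper's body (75 mm by 178 mm) begins 61 mm behind the grasp point.
Start: joints at [1.316, 0.423, 1.63, -0, 1.089, -0.019], TCP at [145.982, 607.696, 217.275] pointing down, gripper open.
Joint ranges: [-3, 3], [-0.9, 2.11], [0.09, 2.58], [-1.31, 4.45], [0.11, 2.69], [-2.54, 2.54]. Speed limits (rad/s): [2.39, 2.39, 3.01, 3.14, 3.14, 3.14].

INTERFACE

Orientations are given as a rotation vector (axis times angle).
In Python, from workcell import ctrl gives the robot as it stands.
- The arm moves only by the tool arm_command, never from a script. Its argument "series" is a list of rows, each an object with "linear": the shift along the tool's x, y, z in m, a list of three; "turn": the turn about the tool's z in rad. A call has 1 to 10 rows; each row shifts and turns the commanded pose from where the row before left it, along the tool's axes as they then stand; what a row does not reach is not made up. A row lasts 1/10 s, in which the tool goes at most 50 mm and 8.59 degrees, less where a joint would pass 70% of its speed; a pose out of reach is approached as far as the arm can. A call with a gripper value outside its range is refused whole. "jaw" is the opening, from -1 (shut) to 1 (fully open), set as the call begins (left out, the last holds). The fingers move at their own pace and stop on an object; the grip force is fixed at half the most. Time passes only in rows, so rows that do not move let the fingers close. It gives the time, the measured TCP pose, the force, the opening and the grip force at its end, in the units of the state.
- ctrl.get_obs(): the state, without advancing time (a new reading comes with each control period).
- ctrl.get_image(name): name is "scene" or "top" or "wrist"; returns a dict with "frame" (420x560x3 uint8, blue, green, red), "fx", "fy", "cx", "cy" (pixels), "rvec" (rotation vector, rad) and "tvec" (3), from world to camera coordinates, as OpenCV has them. Camera axes: x right, y down, z forward; pixel columns grow to the right and rows downward; lengths in mm; the calibration is good to about 2 mm. A picture is of the moment at which its call begins. There is no depth.
- ctrl.close_job(): hands the job in; it is judged then, once.
The state is a dict: "t": time; "qpos": joint angles; "qvel": joint speeds; "joint_torque": joint torques, N m; "ee_pos": TCP position; "orientation": TCP orientation; "ft_force": force on the tool from outside, world axes, zero at the start; "moment": the same for the moment, N m; "width": finger opening in mm; "grasp_force": force on a finger pad.
Only numpy, scipy, OpenCV 4.12 (cv2) and the standard library are available. Lean on these libraries where they do the work, as an engineer would, in place of code of your own. Each camera call takes 0.05 s, during which the arm holds its last target. There are 200 camera calls.

TASK

Clamp the aluminium end cap in its fixture: push the red clamp strap round on its post until it rests against its stop with the plunger over the cap, and only then push the yellow-knobbed cam lever all the way down so that the plunger holds the cap. Just push with the fingers; leave the cap seated in its ring, lift nothing, leave the other things on the bench where they are, and finish with the robot clear of everything.

Things in the scene. Friction and masses are not known exactly. Their poses are not given: they have to be found in the camera images.
- fixture: dark steel fixture plate fixed to the bench, 150 mm (its x) by 235 mm (its y, from y = -160 to +75 mm), 18 mm thick. Origin: on the bench under the axis of the clamp post; z up. The cap's seat (an aluminium ring, 100 mm outside, 8 mm high) is centred at y = -95 mm. A 10 mm steel stop pin, its top 84 mm above the bench, stands at x = +20, y = -36 mm.
- strap (a joint): angle of the red clamp strap about the post's vertical axis (rad). 0: home against its stop, pointing along the fixture's -y, over the cap; grows as it swings open, clockwise seen from above (at 1.57 it points along the fixture's -x), up to 1.7. Stays where left; stiff, about 3.3 N at 90 mm from the post.
- strap_edge (a point): point on the side face of the strap that must be pushed to swing it home (the face that looks to the fixture's -x when home), 95 mm from the post axis and 80 mm above the bench. The strap is a bar 28 mm wide, 16 mm thick (underside 72, top 88 mm above the bench); its end is 111 mm from the post axis
- strap_pivot (a point): the lever's pivot: on the post axis, 104 mm above the bench. Two dark steel cheeks on top of the strap hold it (top 114 mm above the bench)
- lever (a joint): angle of the cam lever about its level pivot (rad). 0: fully raised, 0.87 rad (50 degrees) above level; grows as it is pushed down; 0.85: fully down on its end stop, nearly level. It lies in the strap's vertical plane, pointing the opposite way from the post (along the fixture's +y when the strap is home), and turns with the strap. Stays where left; takes 3 to 6 N on the knob.
- lever_knob (a point): centre of the yellow ball knob, 28 mm dia, at the lever's end, 105 mm from the pivot; the black lever rod is 10 mm thick
- plunger: black rubber-tipped plunger, 18 mm dia, under the strap 95 mm from the post axis (origin on its axis, 16 mm above its tip). With the lever up its tip is 6 mm above the cap; the lever drives it 9 mm down onto the cap, on a spring (about 10 N).
- end_cap: loose aluminium end cap standing in the seat ring: round flange 84 mm dia, 12 mm thick with four bolt holes, boss 48 mm dia, top 40 mm above its origin (centre of its underside) and 58 mm above the bench
- small_socket: short steel socket, 26 mm dia, 30 mm tall, standing on the fixture plate by the post; bystander; origin at the middle of its underside
- deep_socket: deep steel socket, 34 mm dia, 80 mm tall, standing on the bench; bystander; origin at the middle of its underside
- grease_tin: red tin with a paper label, 66 mm dia, 90 mm tall; bystander; origin at the middle of its underside
- bearing_race: steel ring lying flat on the bench beside the fixture plate, 70 mm outside, 48 mm inside, 20 mm tall; bystander; origin at the middle of its underside
- spare_cap: brass stub flange, 76 mm dia, 10 mm thick, with a 32 mm stem, 50 mm tall, standing on the bench; bystander; origin at the middle of its underside
- carton: small cardboard carton 70 x 60 x 75 mm tall; bystander; origin at the middle of its underside
- screwdriver: orange-handled screwdriver 200 mm long lying on the bench beyond the fixture; bystander; origin at the underside
Mind the look-alikes: they are no part of the job. There is more than one size of the end_cap; the job needs the largest.

How it is judged (in metres and radians):
On the way, in this order (a step that is already met when the one before it is completed fails the run):
1. the strap is home against its stop while the lever is still raised (value of joint strap below 0.07 rad and value of joint lever below 0.5 rad), for 0.2 s.
2. the lever is fully down (value of joint lever above 0.77 rad), for 0.2 s.
At the end, for the whole second after the job is handed in: The strap is home (within 0.07 rad of its stop), the lever is down (0.77 rad or more of its 0.85), the plunger presses on the end cap with over 4 N, and the cap still sits flat in its ring (within 8 mm of where it was, at rest) (value of joint strap below 0.07 rad and value of joint lever above 0.77 rad and contact force between plunger and end_cap above 4 N and z of end_cap in the frame of fixture below 0.021 m and angle between end_cap's own z axis and vertical below 0.06 rad and distance of end_cap from where it was at the start of the episode below 0.008 m and linear speed of end_cap below 0.02 m/s); the robot touches nothing.
It fails at once if the lever is pushed down before the strap is over the cap (value of joint lever above 0.5 rad and value of joint strap above 0.15 rad).
It fails at once if the end cap is lifted or pushed out of its ring (distance of end_cap from where it was at the start of the episode above 0.012 m).
It fails at once if one of the other things on the bench is moved by more than 20 mm (distance of any of small_socket, deep_socket, grease_tin, bearing_race, spare_cap, carton, screwdriver from where it was at the start of the episode above 0.02 m).
It also fails if it takes over 53 s, if anything falls off the work surface, if the arm or the gripper's body presses on something with over 40 N, if the wrist force passes 120 N, or if a joint passes its speed limit or range.

## Working session

There is one attempt and no reset: what is moved stays moved. The work goes in short steps, Python scripts to look and compute and a tool call to move; the robot and the scene stay as the last step left them, time stands still between calls to the robot, and variables do not carry over. Pictures are saved under pics/ and viewed, at most 13 in all, crops included, and the job is handed in when it is done.

Besides the shell and the picture viewer there is one more tool, called after "Call:" as name([rows], argument=value, ...), one row to a line, values as JSON. arm_command: Moves the arm, as the interface text tells. Its arguments: {"type":"object","properties":{"series":{"type":"array"},"jaw":{"type":"number"}},"required":["series"]}

```bash
mkdir -p pics; cat > h.py <<'E'
import numpy as np, cv2
from workcell import ctrl
def snap(name,fn):
    im=ctrl.get_image(name); cv2.imwrite('pics/'+fn,im['frame'])
    np.savez('pics/'+fn+'.npz',**{k:im[k] for k in im}); return im
def load(fn): return np.load('pics/'+fn+'.npz')
def cam(im):
    R=cv2.Rodrigues(np.array(im['rvec'],float))[0]; t=np.array(im['tvec'],float).ravel(); return R,t
def px2w(im,u,v,z):
    R,t=cam(im); d=R.T@np.array([(u-im['cx'])/im['fx'],(v-im['cy'])/im['fy'],1]); c=-R.T@t
    return c+d*(z-c[2])/d[2]
def w2px(im,p):
    R,t=cam(im); q=R@np.array(p,float)+t; return np.array([im['fx']*q[0]/q[2]+im['cx'],im['fy']*q[1]/q[2]+im['cy']])
E
python3 - <<'E'
from h import *
a=snap('top','top0.png');b=snap('scene','scene0.png')
print(ctrl.get_obs())
for i in (a,b):
    R,t=cam(i);print(-R.T@t,i['fx'])
E
```

```text
{'t': 0.1, 'qpos': array([ 1.31596897e+00,  4.23738906e-01,  1.63060886e+00,  9.76063492e-06,
        1.08861196e+00, -1.90220332e-02]), 'qvel': array([ 0.00074024, -0.00251361, -0.00176132, -0.00021186,  0.00237482,
       -0.00062706]), 'joint_torque': array([-8.12848757e-04, -5.45611560e+01, -2.74324554e+01,  6.44913339e-02,
        1.88081386e-02, -1.72340572e-05]), 'ee_pos': array([145.87284845, 607.21151412, 216.59722359]), 'orientation': array([-3.69528605e-01, -3.11958687e+00,  2.12531758e-03]), 'ft_force': array([ 0.87424438,  0.14915515, -0.17934876]), 'moment': array([-0.03225189,  0.04494017,  0.03188525]), 'grasp_force': 0.0, 'width': 87.86759872844932}
[ 3.59586627e+02 -6.32821094e-01  1.50814989e+03] 515.0651914495326
[1027.80326656 -783.1769093   783.29694564] 432.7058899965682
```

View pics/top0.png

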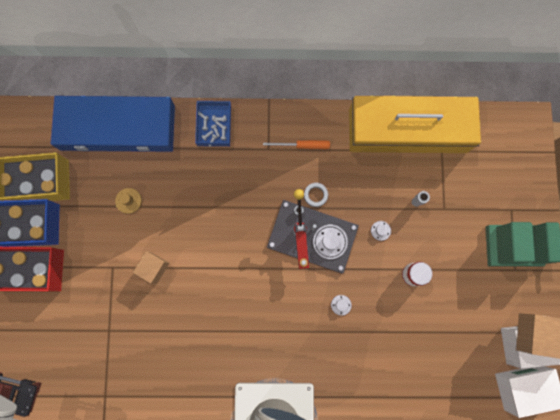

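View pics/scene0.png

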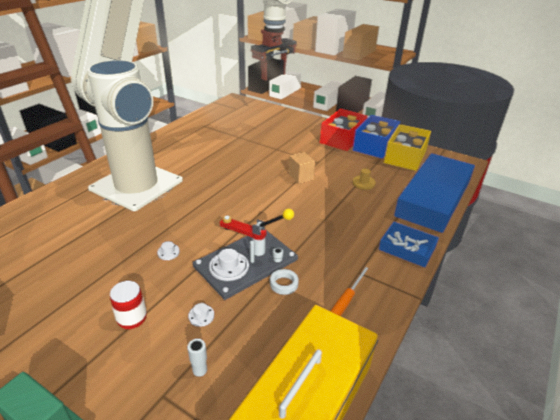

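Top view: fixture plate centred near (313,237), with the cap in its ring at (331,241). The strap runs from the post at about (301,227) to its end near (303,265), and the knob is at (299,194). I'll enlarge this area.

```bash
python3 - <<'E'
from h import *
a=cv2.imread('pics/top0.png')[170:290,250:410]
cv2.imwrite('pics/topc.png',cv2.resize(a,None,fx=5,fy=5,interpolation=cv2.INTER_CUBIC))
b=cv2.imread('pics/scene0.png')[190:310,180:320]
cv2.imwrite('pics/scenec.png',cv2.resize(b,None,fx=5,fy=5,interpolation=cv2.INTER_CUBIC))
E
```

```text
(no output)
```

View pics/topc.png

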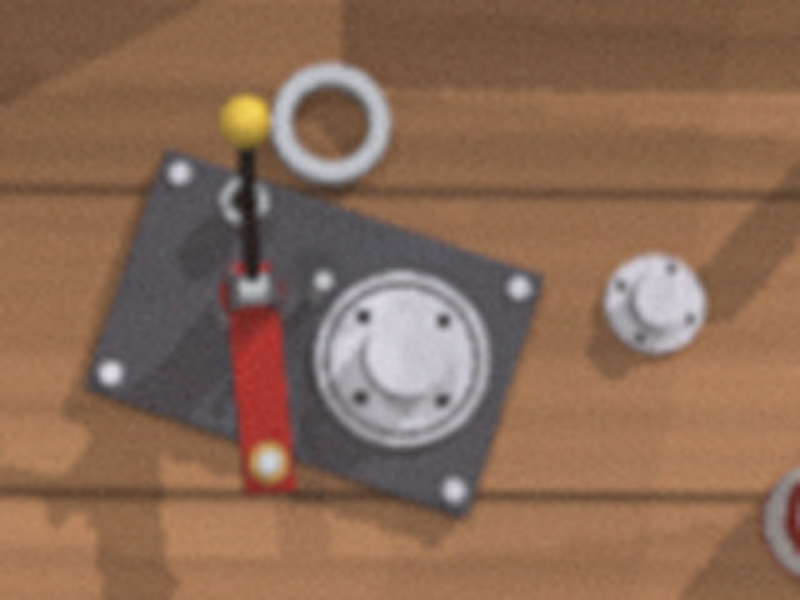

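View pics/scenec.png

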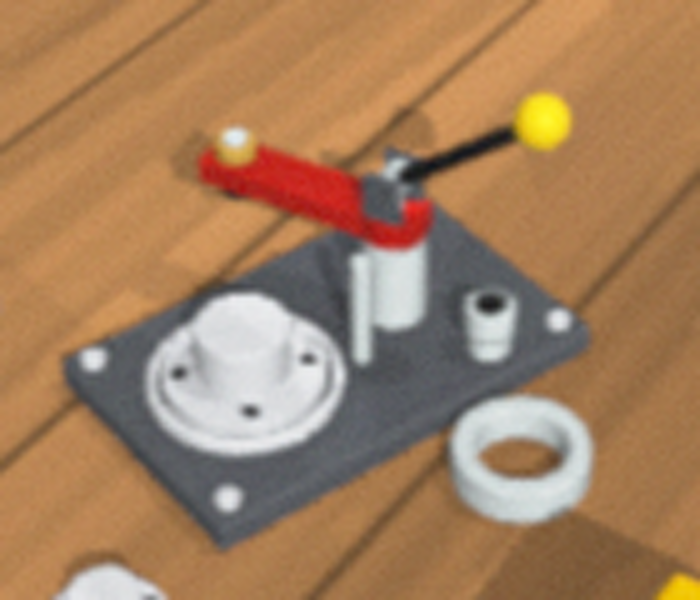

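Crops: the plate corners in the top crop are at (165,152), (542,272), (468,516) and (88,388). The strap swings out to the fixture's -x side with its end cap bolt at (268,462), and the knob is at (245,121). The scene crop confirms the lever is raised, with the knob at (543,121).

```bash
cat >> h.py <<'E'
E
python3 - <<'E'
from h import *
a=load('top0.png'); b=load('scene0.png')
f=lambda u,v:(250+(u+.5)/5-.5,170+(v+.5)/5-.5)
g=lambda u,v:(180+(u+.5)/5-.5,190+(v+.5)/5-.5)
C=[px2w(a,*f(*p),18)[:2] for p in [(165,152),(542,272),(468,516),(88,388)]]
F=np.array([(75,75),(75,-160),(-75,-160),(-75,75)],float)
mf,mw=F.mean(0),np.mean(C,0)
U,S,V=np.linalg.svd((F-mf).T@(C-mw)); R=(V.T@U.T); t=mw-R@mf
yaw=np.arctan2(R[1,0],R[0,0]); print('post',t,'yaw',yaw,'res',(C-(F@R.T+t)).round(1).tolist())
print('cap pred',R@[0,-95]+t,'seen',px2w(a,*f(402,352),58))
e=px2w(a,*f(268,462),95)[:2]; q=R.T@(e-t); print('bolt in fixture',q,np.hypot(*q),'strap',np.arctan2(-q[0],-q[1]))
k=px2w(a,*f(245,121),184)[:2]; q=R.T@(k-t); print('knob',q,np.hypot(*q),np.arctan2(q[0],q[1]))
for r in (.0,.0):pass
s=np.arctan2(q[0],q[1])
kn=lambda s,th:np.r_[R@(105*np.cos(th)*np.array([np.sin(s),np.cos(s)]))+t,104+105*np.sin(th)]
for th in (.87,.8,.7): print('scene knob pred',w2px(b,kn(s,th)),'seen',g(543,121))
for n,(u,v,z) in dict(race=(332,124,20),ssock=(244,200,48)).items(): print(n,px2w(a,*f(u,v),z)[:2])
np.savez('fx.npz',t=t,yaw=yaw)
E
```

```text
post [535.45676079 -67.67977675] yaw -0.30914077549096913 res [[-2.2, -0.8], [-0.0, 2.1], [0.8, 1.5], [1.4, -2.8]]
cap pred [ 506.55393651 -158.17633331] seen [ 506.56134679 -154.22136956   58.        ]
bolt in fixture [-86.54905313 -36.76524035] 94.03415069364551 strap 1.169102898405462
knob [72.82711344 31.84563413] 79.48542548649404 1.1585729308620991
scene knob pred [282.46262146 208.04777777] seen (288.2, 213.8)
scene knob pred [284.45899444 210.35867021] seen (288.2, 213.8)
scene knob pred [287.05674751 213.79240364] seen (288.2, 213.8)
race [ 644.77597874 -118.0411314 ]
ssock [594.49869608 -65.04936053]
```

```bash
cat >> h.py <<'E'
POST=np.array([535.5,-66.5]); YAW=-.309
def push_pose(s,gap=0,r=95,h=13.5):
    p=YAW-np.pi/2-s; d=np.array([np.cos(p),np.sin(p)]); n=np.array([np.sin(p),-np.cos(p)])
    return POST+r*d+(14+h+gap)*n, np.arctan2(-n[1],-n[0])   # xy, angle of tool y
def state():
    o=ctrl.get_obs(); R=cv2.Rodrigues(o['orientation'])[0]; return o,R,np.arctan2(R[1,1],R[0,1])
def togo(xyz,ang=None):
    o,R,a=state(); d=R.T@(np.array(xyz)-o['ee_pos'])
    turn=None if ang is None else -((ang-a+np.pi)%(2*np.pi)-np.pi)
    print('t',round(o['t'],2),'at',o['ee_pos'].round(1),'F',o['ft_force'].round(1),'w',round(o['width']),'ang',round(a,3),'tool delta',d.round(1),'turn',turn)
E
python3 - <<'E'
from h import *
p,a=push_pose(1.165,25); print(p,a)
togo([*p,217],a)
E
```

```text
[435.87083005 -23.42705611] -1.4740000000000002
t 0.1 at [145.9 607.2 216.6] F [ 0.9  0.1 -0.2] w 88 ang 1.335 tool delta [-4.293e+02 -5.454e+02  3.000e-01] turn 2.8089864900162143
```

Call:
arm_command([
  {"linear": [-0.03,-0.038,0],"turn": 0},
  {"linear": [-0.03,-0.038,0],"turn": 0},
  {"linear": [-0.03,-0.038,0],"turn": 0},
  {"linear": [-0.03,-0.038,0],"turn": 0},
  {"linear": [-0.03,-0.038,0],"turn": 0},
  {"linear": [-0.03,-0.038,0],"turn": 0},
  {"linear": [-0.03,-0.038,0],"turn": 0},
  {"linear": [-0.03,-0.038,0],"turn": 0},
  {"linear": [-0.03,-0.038,0],"turn": 0},
  {"linear": [-0.03,-0.038,0],"turn": 0},
], jaw=-1)

```text
t: 1.1
ee_pos: [349.2, 166.3, 217.3]
orientation: [0.369, 3.12, 0.0]
ft_force: [0.5, 0.9, -0.1]
width: 11.5
grasp_force: 0.0
```

Call:
arm_command([
  {"linear": [-0.03,-0.038,0],"turn": 0},
  {"linear": [-0.03,-0.038,0],"turn": 0},
  {"linear": [-0.03,-0.038,0],"turn": 0},
  {"linear": [-0.009,-0.013,0],"turn": 0},
  {"linear": [0,0,0],"turn": 0.14},
  {"linear": [0,0,0],"turn": 0.14},
  {"linear": [0,0,0],"turn": 0.14},
  {"linear": [0,0,0],"turn": 0.14},
  {"linear": [0,0,0],"turn": 0.14},
  {"linear": [0,0,0],"turn": 0.14},
])

```text
t: 2.1
ee_pos: [415.2, 21.5, 217.1]
orientation: [-1.617, -2.693, 0.0]
ft_force: [1.0, 0.4, -0.3]
width: 0.6
grasp_force: 0.0
```

Call:
arm_command([
  {"linear": [0,0,0],"turn": 0.14},
  {"linear": [0,0,0],"turn": 0.14},
  {"linear": [0,0,0],"turn": 0.14},
  {"linear": [0,0,0],"turn": 0.14},
  {"linear": [0,0,0],"turn": 0.14},
  {"linear": [0,0,0],"turn": 0.14},
  {"linear": [0,0,0],"turn": 0.14},
  {"linear": [0,0,0],"turn": 0.14},
  {"linear": [0,0,0],"turn": 0.14},
  {"linear": [0,0,0],"turn": 0.14},
])

```text
t: 3.1
ee_pos: [415.2, 21.5, 217.1]
orientation: [-2.972, -1.018, 0.001]
ft_force: [0.4, -0.1, 0.2]
width: 0.4
grasp_force: 0.0
```

Call:
arm_command([
  {"linear": [0,0,0],"turn": 0.14},
  {"linear": [0,0,0],"turn": 0.14},
  {"linear": [0,0,0],"turn": 0.14},
  {"linear": [0,0,0],"turn": 0.14},
  {"linear": [0,0,0],"turn": 0},
])

```text
t: 3.6
ee_pos: [415.2, 21.5, 217.1]
orientation: [3.137, 0.164, -0.001]
ft_force: [0.6, 0.2, -0.9]
width: 0.5
grasp_force: 0.0
```

```bash
python3 - <<'E'
from h import *
p,a=push_pose(1.165,25)
togo([*p,90],a)
snap('wrist','wrist1.png')
E
```

```text
t 3.6 at [415.2  21.5 217.1] F [ 0.6  0.2 -0.9] w 0 ang -1.466 tool delta [ 15.9  46.8 127.1] turn 0.007776977255925743
```

View pics/wrist1.png

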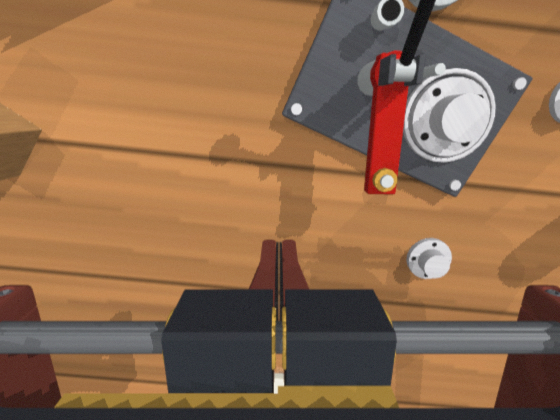

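Wrist view: the strap's bolt is at (386,181), its far end corners at (365,191) and (396,193), and the cheeks near (398,70). The plate corner bolts are at (296,109), (456,185) and (520,83). The fingers are shut and clear of the strap.

```bash
python3 - <<'E'
from h import *
w=load('wrist1.png')
for n,z,uv in [('bolt',94,(386,181)),('endL',88,(365,191)),('endR',88,(396,193)),('pivot',104,(399,68)),('cap',58,(462,117)),('plateBL',18,(284,115)),('plateBR',18,(456,196)),('plateTR',18,(532,78))]:
    print(n,px2w(w,*uv,z)[:2].round(1))
e=lambda x,y:(POST+np.array([[np.cos(YAW),-np.sin(YAW)],[np.sin(YAW),np.cos(YAW)]])@[x,y]).round(1)
print('cap',e(0,-95),'BL',e(-75,75),'BR',e(-75,-160),'TR',e(75,-160))
R,t=cam(w);print('tip px',[w2px(w,np.array([415.2+dx,21.5+dy,198])) for dx,dy in((10,13.5),(10,-13.5))])
E
```

```text
bolt [440.3 -78.5]
endL [427.2 -62.2]
endR [428.3 -93. ]
pivot [537.7 -65.8]
cap [ 506.4 -154.5]
plateBL [488.8  23.4]
plateBR [ 416.4 -195.5]
plateTR [ 555.8 -241.8]
cap [ 506.6 -157. ] BL [486.9  27.8] BR [ 415.4 -196.1] TR [ 558.3 -241.7]
tip px [array([259.83262287, 222.23376503]), array([301.7441397 , 226.35483829])]
```

Call:
arm_command([
  {"linear": [0.016,0.045,0],"turn": 0},
  {"linear": [0,0,0.04],"turn": 0},
  {"linear": [0,0,0.04],"turn": 0},
  {"linear": [0,0,0.03],"turn": 0},
  {"linear": [0,0,0.017],"turn": 0},
  {"linear": [0,0,0],"turn": 0},
])

```text
t: 4.25
ee_pos: [434.3, -21.5, 88.2]
orientation: [-3.136, -0.171, 0.008]
ft_force: [0.4, -0.3, 0.0]
width: 0.6
grasp_force: 0.0
```

```bash
python3 - <<'E'
from h import *
p,a=push_pose(1.165,0); togo([*p,90],a)
# arc steps in tool axes for constant ds: linear (before turn) in tool frame at s
for ds in (.06,.05,.04):
    p,a=push_pose(1.,0);p2,a2=push_pose(1.-ds,0)
    ty=np.array([np.cos(a),np.sin(a)]); tx=np.array([-ty[1],ty[0]])*-1
    print(ds,'x',(p2-p)@np.array([ -ty[1],ty[0]]),'y',(p2-p)@ty,a2-a)
print(state()[1].round(3))
E
```

```text
t 4.25 at [434.3 -21.5  88.2] F [ 0.4 -0.3  0. ] w 1 ang -1.462 tool delta [ 1.1 27.1 -1.8] turn 0.012168395625190342
0.06 x -1.4780614720291094 y 5.746065767329175 0.0600000000000005
0.05 x -1.2557018924654282 y 4.782388919852888 0.050000000000000266
0.04 x -1.023716822925305 y 3.82098381455336 0.040000000000000036
[[ 0.994  0.109 -0.005]
 [ 0.109 -0.994  0.   ]
 [-0.005 -0.001 -1.   ]]
```

Call:
arm_command([
  {"linear": [0.001,0.01,-0.001],"turn": 0},
  {"linear": [0,0.01,0],"turn": 0},
  {"linear": [0,0.006,0],"turn": 0},
  {"linear": [-0.0015,0.0057,0],"turn": -0.06},
  {"linear": [-0.0015,0.0057,0],"turn": -0.06},
  {"linear": [-0.0015,0.0057,0],"turn": -0.06},
  {"linear": [-0.0015,0.0057,0],"turn": -0.06},
  {"linear": [0,0,0],"turn": 0},
])

```text
t: 5.05
ee_pos: [438.9, -71.6, 92.1]
orientation: [3.095, 0.54, 0.002]
ft_force: [-0.1, 0.6, 0.9]
width: 0.0
grasp_force: 0.3
```

```bash
python3 - <<'E'
from h import *
for s in (.965,.925,.885):
    p,a=push_pose(s,0); togo([*p,90],a)
E
```

```text
t 5.05 at [438.9 -71.6  92.1] F [-0.1  0.6  0.9] w 0 ang -1.225 tool delta [-0.9 -4.2  2.1] turn 0.04852750942835504
t 5.05 at [438.9 -71.6  92.1] F [-0.1  0.6  0.9] w 0 ang -1.225 tool delta [-2.1 -0.4  2.1] turn 0.008527509428355007
t 5.05 at [438.9 -71.6  92.1] F [-0.1  0.6  0.9] w 0 ang -1.225 tool delta [-3.2  3.4  2.1] turn -0.03147249057164503
```

Call:
arm_command([
  {"linear": [-0.0035,0.0057,0.002],"turn": -0.06},
  {"linear": [-0.0015,0.0057,0],"turn": -0.06},
  {"linear": [-0.0015,0.0057,0],"turn": -0.06},
  {"linear": [-0.0015,0.0057,0],"turn": -0.06},
  {"linear": [-0.0015,0.0057,0],"turn": -0.06},
  {"linear": [-0.0015,0.0057,0],"turn": -0.06},
  {"linear": [-0.0015,0.0057,0],"turn": -0.06},
  {"linear": [-0.0015,0.0057,0],"turn": -0.06},
  {"linear": [0,0,0],"turn": 0},
])

```text
t: 5.95
ee_pos: [451.2, -117.0, 90.5]
orientation: [2.876, 1.259, 0.002]
ft_force: [-0.5, -1.0, 8.1]
width: 0.4
grasp_force: 8.5
```

```bash
python3 - <<'E'
from h import *
for s in (.48,.44,.4):
    p,a=push_pose(s,0); togo([*p,90],a)
im=snap('scene','s2.png')
cv2.imwrite('pics/s2c.png',cv2.resize(im['frame'][170:310,160:330],None,fx=4,fy=4,interpolation=cv2.INTER_CUBIC))
E
```

```text
t 5.95 at [ 451.2 -117.    90.5] F [-0.5 -1.   8.1] w 0 ang -0.745 tool delta [ 0.5 -3.9  0.5] turn 0.04365272943096299
t 5.95 at [ 451.2 -117.    90.5] F [-0.5 -1.   8.1] w 0 ang -0.745 tool delta [-0.7 -0.2  0.5] turn 0.0036527294309633973
t 5.95 at [ 451.2 -117.    90.5] F [-0.5 -1.   8.1] w 0 ang -0.745 tool delta [-1.7  3.7  0.5] turn -0.03634727056903664
```

View pics/s2c.png

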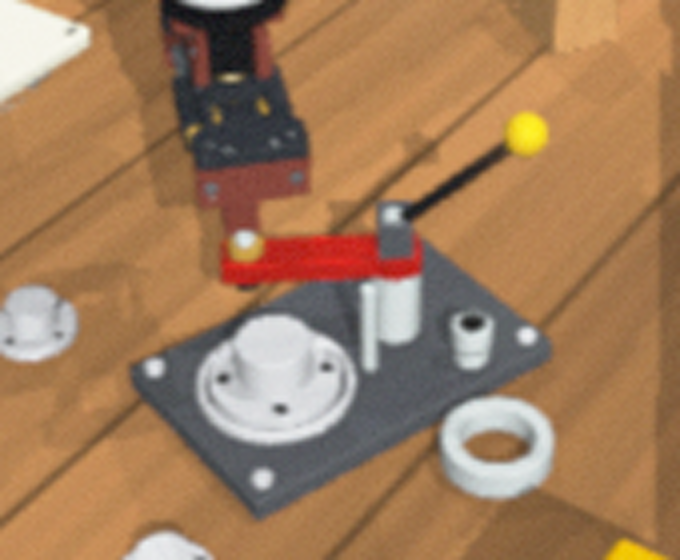

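The scene crop shows the fingers pushing the strap's outer side. The strap is about two thirds home, the lever is still raised, and the cap and sockets haven't moved. Continuing.

Call:
arm_command([
  {"linear": [-0.002,0.0057,-0.001],"turn": -0.06},
  {"linear": [-0.0015,0.0057,0],"turn": -0.06},
  {"linear": [-0.0015,0.0057,0],"turn": -0.06},
  {"linear": [-0.0015,0.0057,0],"turn": -0.06},
  {"linear": [-0.0015,0.0057,0],"turn": -0.06},
  {"linear": [-0.0015,0.0057,0],"turn": -0.06},
  {"linear": [-0.001,0.004,0],"turn": -0.04},
  {"linear": [0,0,0],"turn": 0},
])

```text
t: 6.8
ee_pos: [476.0, -146.1, 90.8]
orientation: [2.57, 1.807, -0.002]
ft_force: [-3.2, -2.6, 3.1]
width: 0.5
grasp_force: 3.3
```

```bash
python3 - <<'E'
from h import *
for s in (.04,.0):
    p,a=push_pose(s,0); togo([*p,90],a)
E
```

```text
t 6.8 at [ 476.  -146.1   90.8] F [-3.2 -2.6  3.1] w 1 ang -0.345 tool delta [0.2 1.2 0.8] turn 0.0035074957261174156
t 6.8 at [ 476.  -146.1   90.8] F [-3.2 -2.6  3.1] w 1 ang -0.345 tool delta [-0.9  5.   0.8] turn -0.03649250427388262
```

Now press home slowly, watching the force.

Call:
arm_command([
  {"linear": [-0.0005,0.002,0],"turn": -0.02},
  {"linear": [-0.0005,0.002,0],"turn": -0.02},
  {"linear": [0,0.001,0],"turn": 0},
  {"linear": [0,0,0],"turn": 0},
])

```text
t: 7.2
ee_pos: [479.8, -148.6, 90.7]
orientation: [-2.534, -1.857, 0.003]
ft_force: [-6.1, -5.2, 4.9]
width: 0.9
grasp_force: 4.5
```

Call:
arm_command([
  {"linear": [0,0.001,0],"turn": 0},
  {"linear": [0,0.001,0],"turn": 0},
  {"linear": [0,0,0],"turn": 0},
])

```text
t: 7.5
ee_pos: [481.7, -149.2, 90.7]
orientation: [-2.534, -1.857, 0.003]
ft_force: [-6.3, -4.3, 6.1]
width: 0.4
grasp_force: 4.6
```

Call:
arm_command([
  {"linear": [0,0.001,0],"turn": 0},
  {"linear": [0,0.001,0],"turn": 0},
  {"linear": [0,0,0],"turn": 0},
])

```text
t: 7.8
ee_pos: [483.6, -149.9, 90.7]
orientation: [-2.534, -1.857, 0.003]
ft_force: [-6.1, -5.1, 4.1]
width: 0.4
grasp_force: 4.6
```

Call:
arm_command([
  {"linear": [0,0.001,0],"turn": 0},
  {"linear": [0,0.001,0],"turn": 0},
  {"linear": [0,0,0],"turn": 0},
])

```text
t: 8.1
ee_pos: [485.6, -150.5, 90.7]
orientation: [-2.534, -1.857, 0.003]
ft_force: [-4.8, -5.1, 4.8]
width: 0.5
grasp_force: 4.5
```

```bash
python3 - <<'E'
from h import *
p,a=push_pose(0,0); togo([*p,90],a)
im=snap('top','t3.png')
a=im['frame'][170:270,260:380]; a=cv2.resize(a,None,fx=5,fy=5,interpolation=cv2.INTER_CUBIC)
b=snap('scene','s3.png')['frame'][170:290,180:320]; b=cv2.resize(b,(583,500),interpolation=cv2.INTER_CUBIC)
s=np.hstack([a,b]); cv2.imwrite('pics/c3.png',cv2.resize(s,(800,int(800*s.shape[0]/s.shape[1]))))
E
```

```text
t 8.1 at [ 485.6 -150.5   90.7] F [-4.8 -5.1  4.8] w 0 ang -0.306 tool delta [ 0.2 -5.5  0.7] turn 0.0028740679227463595
```

View pics/c3.png

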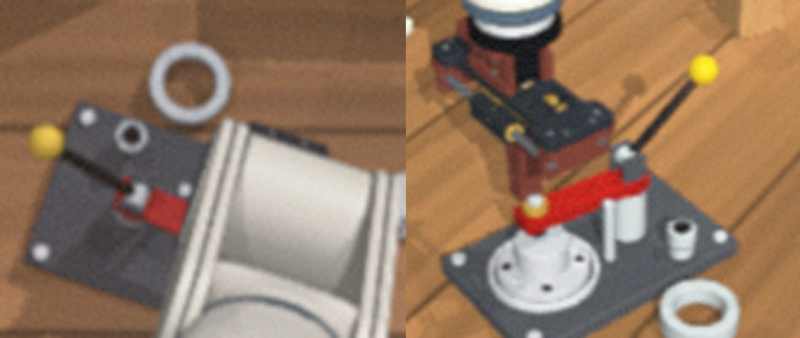

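The strap is not home yet: in the left panel the lever runs from the pivot (133,190) to the knob (46,141), steeper than the plate edge.

```bash
python3 - <<'E'
from h import *
im=load('t3.png'); k=800/1183/1*5
k=5*800/(600+583)
c=lambda u,v:(260+u/k,170+v/k)
P=px2w(im,*c(133,190),108); 
for th in (.72,.65):
    K=px2w(im,*c(46,141),104+105*np.sin(th)); q=K[:2]-POST
    print(P,K,np.hypot(*q),'s',(YAW+np.pi/2)-np.arctan2(q[1],q[0]))
b=load('s3.png'); kx=583/140*800/1183; ky=500/120*800/1183
obs=(180+(703-405.7)/kx,170+70/ky); print('knob scene',obs)
for s in (0,.1,.15,.2):
    d=YAW+np.pi/2-s
    print(s,[w2px(b,[*(POST+105*np.cos(th)*np.array([np.cos(d),np.sin(d)])),104+105*np.sin(th)]).round(1) for th in(.8,.72,.65)], 'bolt',w2px(b,[*(POST-95*np.array([np.cos(d),np.sin(d)])),94]).round(1))
print('bolt seen',180+(536-405.7)/kx,170+205/ky)
E
```

```text
[538.80786552 -65.0458135  108.        ] [568.19576751   5.53394182 173.23539056] 79.106902272394 s 0.11708738192152479
[538.80786552 -65.0458135  108.        ] [569.08508038   5.56023109 167.5445726 ] 79.50241838127049 s 0.12713672484767713
knob scene (285.57209691252143, 194.843)
0 [array([280.5, 191.7]), array([282.2, 192.9]), array([283.5, 194.1])] bolt [227.2 244.2]
0.1 [array([282.3, 193. ]), array([284.1, 194.3]), array([285.5, 195.6])] bolt [225.2 242.2]
0.15 [array([283.1, 193.7]), array([284.9, 195. ]), array([286.4, 196.4])] bolt [224.3 241.1]
0.2 [array([283.8, 194.4]), array([285.8, 195.8]), array([287.3, 197.2])] bolt [223.5 240. ]
bolt seen 226.26990994854202 242.7545
```

Call:
arm_command([
  {"linear": [-0.0003,0.0015,0],"turn": 0},
  {"linear": [-0.0003,0.0015,0],"turn": 0},
  {"linear": [-0.0003,0.0015,0],"turn": 0},
  {"linear": [0,0,0],"turn": 0},
])

```text
t: 8.6
ee_pos: [489.9, -152.6, 90.8]
orientation: [2.534, 1.857, -0.002]
ft_force: [-4.9, -3.5, 4.0]
width: 0.2
grasp_force: 4.0
```

Call:
arm_command([
  {"linear": [-0.0003,0.001,0],"turn": 0},
  {"linear": [-0.0003,0.001,0],"turn": 0},
  {"linear": [0,0,0],"turn": 0},
])

```text
t: 8.9
ee_pos: [492.0, -153.5, 90.7]
orientation: [2.534, 1.857, -0.001]
ft_force: [-4.9, -3.7, 4.8]
width: 0.2
grasp_force: 4.6
```

Call:
arm_command([
  {"linear": [-0.0003,0.001,0],"turn": 0},
  {"linear": [-0.0003,0.001,0],"turn": 0},
  {"linear": [0,0,0],"turn": 0},
])

```text
t: 9.2
ee_pos: [493.0, -154.1, 90.6]
orientation: [-2.533, -1.856, 0.002]
ft_force: [-7.4, -0.1, 8.1]
width: 0.5
grasp_force: 6.3
```

Call:
arm_command([
  {"linear": [0,0.001,0],"turn": 0},
  {"linear": [0,0,0],"turn": 0},
  {"linear": [0,0,0],"turn": 0},
])

```text
t: 9.5
ee_pos: [493.0, -154.1, 90.6]
orientation: [-2.531, -1.856, 0.004]
ft_force: [-9.3, 0.3, 10.3]
width: 0.6
grasp_force: 7.6
```

Call:
arm_command([
  {"linear": [0,0.001,0],"turn": 0},
  {"linear": [0,0,0],"turn": 0},
  {"linear": [0,0,0],"turn": 0},
])

```text
t: 9.8
ee_pos: [493.1, -154.1, 90.5]
orientation: [-2.53, -1.855, 0.006]
ft_force: [-11.6, 0.7, 13.5]
width: 0.4
grasp_force: 9.2
```

Against the stop: no more motion and the force is climbing. Back off and rise.

Call:
arm_command([
  {"linear": [0,-0.01,0],"turn": 0},
  {"linear": [0,-0.02,0],"turn": 0},
  {"linear": [0,-0.02,0],"turn": 0},
  {"linear": [0,0,-0.04],"turn": 0},
  {"linear": [0,0,-0.045],"turn": 0},
  {"linear": [0,0,-0.045],"turn": 0},
  {"linear": [0,-0.04,0],"turn": 0},
  {"linear": [0,-0.04,0],"turn": 0},
  {"linear": [0,0,0],"turn": 0},
])

```text
t: 10.7
ee_pos: [367.7, -114.2, 220.0]
orientation: [-2.532, -1.856, 0.001]
ft_force: [0.4, 0.0, 0.8]
width: 0.4
grasp_force: 0.0
```

```bash
python3 - <<'E'
from h import *
p,a=push_pose(0,0); togo([*p,90],a)
im=snap('top','t4.png')
a=im['frame'][170:270,260:380]; a=cv2.resize(a,None,fx=5,fy=5,interpolation=cv2.INTER_CUBIC)
w=snap('wrist','w4.png')['frame']; w=cv2.resize(w,(667,500))
s=np.hstack([a,w]); cv2.imwrite('pics/c4.png',cv2.resize(s,(800,int(800*s.shape[0]/s.shape[1]))))
print(s.shape)
E
```

```text
t 10.7 at [ 367.7 -114.2  220. ] F [0.4 0.  0.8] w 0 ang -0.306 tool delta [  1.  118.1 129.7] turn 0.0033816729342706076
(500, 1267, 3)
```

View pics/c4.png

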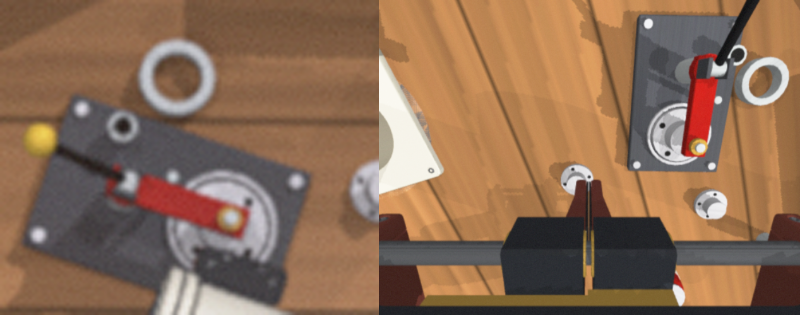

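Top panel: the bolt is at (230,217), over the cap's boss, and the knob at (40,140). The strap looks in line with the plate.

```bash
python3 - <<'E'
from h import *
im=load('t4.png'); k=5*800/1267
c=lambda u,v:(260+u/k-.4,170+v/k-.4)
K=px2w(im,*c(40,140),104+105*np.sin(.72)); B=px2w(im,*c(230,217),94)
d=K-B; print('K',K,'B',B,'s',(YAW+np.pi/2)-np.arctan2(d[1],d[0]), (K-B)[:2], np.hypot(*(K-POST[[0,1,1]])[:2]))
d=POST-B[:2]; print('s bolt',(YAW+np.pi/2)-np.arctan2(d[1],d[0]))
for f,z in (((81,109),18),((38,235),18),((297,181),18)): print(px2w(im,*c(*f),z))
kn=np.array([.304,.953])
kk=POST+80*kn; print('knob',kk); togo([*kk,260])
E
```

```text
K [562.21234278   8.97510666 173.23539056] B [ 507.57930646 -157.22682595   94.        ] s 0.008588138060516393 [ 54.63303632 166.20193261] 80.06273154700179
s bolt -0.010453271435252542
[615.26084665 -27.73853926  18.        ]
[497.54583107  11.0704344   18.        ]
[ 549.46903995 -228.03544221   18.        ]
knob [559.82   9.74]
t 10.8 at [ 372.2 -115.8  220.8] F [ 0.1  0.5 -0.5] w 0 ang -0.305 tool delta [176.2 141.3 -38.8] turn None
```

Call:
arm_command([
  {"linear": [0,0,-0.04],"turn": 0},
  {"linear": [0.035,0.028,0],"turn": 0},
  {"linear": [0.035,0.028,0],"turn": 0},
  {"linear": [0.035,0.028,0],"turn": 0},
  {"linear": [0.035,0.028,0],"turn": 0},
  {"linear": [0.035,0.028,0],"turn": 0},
  {"linear": [0,0,0],"turn": 0},
  {"linear": [0,0,0],"turn": 0},
])

```text
t: 11.6
ee_pos: [559.2, 9.6, 259.3]
orientation: [-2.532, -1.86, 0.001]
ft_force: [-0.6, -0.6, 0.7]
width: 0.7
grasp_force: 0.0
```

```bash
python3 - <<'E'
from h import *
togo([561,9.5,212])
L=np.linspace(.72,0,13); print(np.diff(105*np.cos(L)).round(1),-np.diff(105*np.sin(L)).round(1))
E
```

```text
t 11.6 at [559.2   9.6 259.3] F [-0.6 -0.6  0.7] w 1 ang -0.304 tool delta [ 0.4  1.8 47.3] turn None
[4.  3.7 3.4 3.1 2.7 2.4 2.  1.7 1.3 0.9 0.6 0.2] [4.9 5.1 5.3 5.5 5.7 5.8 6.  6.1 6.2 6.2 6.3 6.3]
```

Call:
arm_command([
  {"linear": [0.001,0.001,0.02],"turn": 0},
  {"linear": [0,0,0.02],"turn": 0},
  {"linear": [0,0,0.007],"turn": 0},
  {"linear": [0,0,0.004],"turn": 0},
  {"linear": [0,0,0.003],"turn": 0},
  {"linear": [0,0,0],"turn": 0},
])

```text
t: 12.2
ee_pos: [559.5, 9.4, 206.7]
orientation: [2.533, 1.858, 0.001]
ft_force: [0.6, 0.6, 0.3]
width: 0.3
grasp_force: 0.0
```

Call:
arm_command([
  {"linear": [0.004,0,0.005],"turn": 0},
  {"linear": [0.0037,0,0.005],"turn": 0},
  {"linear": [0.0034,0,0.0053],"turn": 0},
  {"linear": [0.003,0,0.0055],"turn": 0},
  {"linear": [0,0,0],"turn": 0},
])

```text
t: 12.7
ee_pos: [563.1, 23.6, 184.4]
orientation: [-2.532, -1.858, 0.002]
ft_force: [-1.0, 0.5, 0.4]
width: 0.5
grasp_force: 0.0
```

```bash
python3 - <<'E'
from h import *
togo([561,9.5,139])
b=snap('scene','s5.png')['frame'][160:280,190:350]; cv2.imwrite('pics/c5.png',cv2.resize(b,None,fx=4,fy=4,interpolation=cv2.INTER_CUBIC))
E
```

```text
t 12.7 at [563.1  23.6 184.4] F [-1.   0.5  0.4] w 1 ang -0.304 tool delta [-14.1   2.3  45.4] turn None
```

View pics/c5.png

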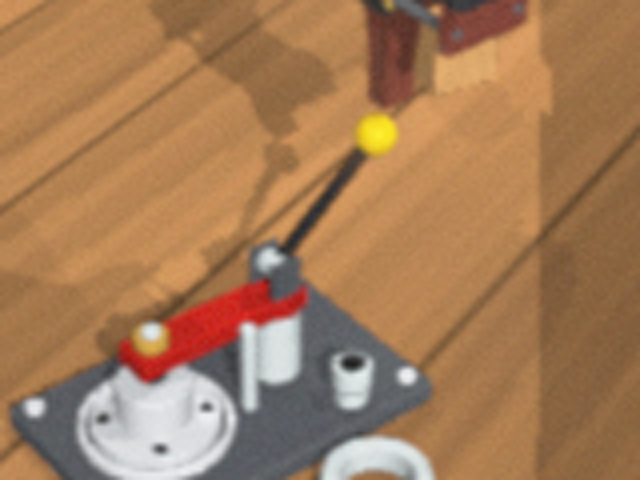

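```bash
python3 - <<'E'
from h import *
b=load('s5.png')
print(state()[0]['ee_pos'])
f=lambda p:((w2px(b,p)-[190,160])*4).round(0)
print('tip pred',[f([563.1+.30*a,23.6+.954*a,165.4]) for a in(-10,0,10)])
dr=np.array([.304,.953])
for th in (.85,.78,.72,.68): print(th,f([*(POST+105*np.cos(th)*dr),104+105*np.sin(th)]))
print('bolt',f([*(POST-95*dr),94]),'post top',f([*POST,104]))
E
```

```text
[563.23680291  23.41955968 184.86402957]
tip pred [array([374., 138.]), array([385., 133.]), array([397., 127.])]
0.85 [358. 124.]
0.78 [364. 128.]
0.72 [369. 132.]
0.68 [372. 134.]
bolt [149. 337.] post top [271. 265.]
```

The scene crop shows the fingertips at (390,103), still above the yellow knob at (378,133). The shut fingertips therefore reach about 20 mm less than I assumed. I'll move inward, then lower until contact.

Call:
arm_command([
  {"linear": [-0.005,0,0],"turn": 0},
  {"linear": [-0.005,0,0],"turn": 0},
  {"linear": [0,0,0.003],"turn": 0},
  {"linear": [0,0,0],"turn": 0},
])

```text
t: 13.15
ee_pos: [560.3, 13.2, 182.3]
orientation: [-2.534, -1.857, 0.0]
ft_force: [-0.3, -1.1, -0.4]
width: 0.4
grasp_force: 0.0
```

Call:
arm_command([
  {"linear": [0,0,0.003],"turn": 0},
  {"linear": [0,0,0.003],"turn": 0},
  {"linear": [0,0,0],"turn": 0},
])

```text
t: 13.45
ee_pos: [561.4, 14.7, 177.1]
orientation: [-2.533, -1.858, -0.004]
ft_force: [-0.9, 3.5, 4.3]
width: 0.7
grasp_force: 2.6
```

Contact with the knob. Follow its arc down.

Call:
arm_command([
  {"linear": [0.003,0,0.005],"turn": 0},
  {"linear": [0.0035,0,0.005],"turn": 0},
  {"linear": [0.0033,0,0.005],"turn": 0},
  {"linear": [0.003,0,0.0055],"turn": 0},
  {"linear": [0,0,0],"turn": 0},
])

```text
t: 13.95
ee_pos: [565.2, 26.7, 156.1]
orientation: [2.532, 1.859, 0.003]
ft_force: [0.7, 1.2, 1.3]
width: 0.7
grasp_force: 1.0
```

```bash
python3 - <<'E'
from h import *
togo([561,9.5,139])
b=snap('scene','s6.png')['frame'][160:280,190:350]; cv2.imwrite('pics/c6.png',cv2.resize(b,None,fx=4,fy=4,interpolation=cv2.INTER_CUBIC))
E
```

```text
t 13.95 at [565.2  26.7 156.1] F [0.7 1.2 1.3] w 1 ang -0.304 tool delta [-17.7   1.1  17.1] turn None
```

View pics/c6.png

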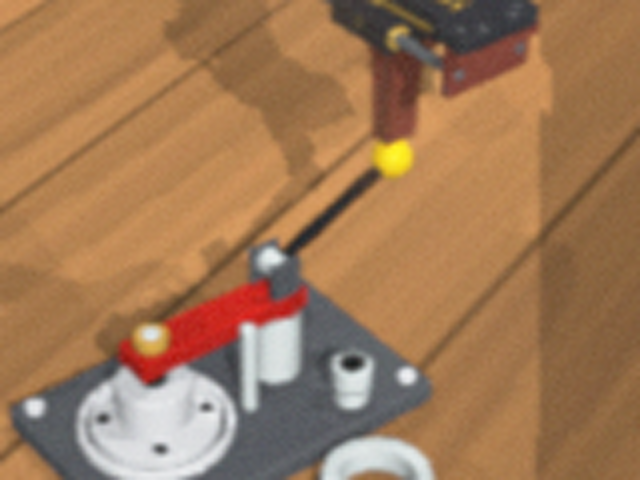

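The fingers sit on top of the knob (395,157) and the lever is about half down, with the strap still home over the cap. Continuing.

Call:
arm_command([
  {"linear": [0.002,0,0.005],"turn": 0},
  {"linear": [0.0018,0,0.005],"turn": 0},
  {"linear": [0.0015,0,0.005],"turn": 0},
  {"linear": [0.0012,0,0.005],"turn": 0},
  {"linear": [0.001,0,0.005],"turn": 0},
  {"linear": [0.0005,0,0.005],"turn": 0},
  {"linear": [0,0,0.003],"turn": 0},
  {"linear": [0,0,0],"turn": 0},
])

```text
t: 14.8
ee_pos: [566.2, 33.1, 122.2]
orientation: [-2.533, -1.858, 0.002]
ft_force: [0.7, 1.1, 1.0]
width: 0.0
grasp_force: 0.3
```

Call:
arm_command([
  {"linear": [0,0,0.002],"turn": 0},
  {"linear": [0,0,0.002],"turn": 0},
  {"linear": [0,0,0],"turn": 0},
])

```text
t: 15.1
ee_pos: [566.5, 33.4, 118.7]
orientation: [-2.533, -1.858, 0.001]
ft_force: [-0.2, 2.2, 1.8]
width: 0.3
grasp_force: 1.1
```

Call:
arm_command([
  {"linear": [0,0,0.002],"turn": 0},
  {"linear": [0,0,0.001],"turn": 0},
  {"linear": [0,0,0],"turn": 0},
])

```text
t: 15.4
ee_pos: [566.7, 33.4, 115.9]
orientation: [-2.533, -1.858, 0.0]
ft_force: [-0.3, 1.9, 3.2]
width: 0.3
grasp_force: 1.4
```

Call:
arm_command([
  {"linear": [0,0,0.0015],"turn": 0},
  {"linear": [0,0,0.0015],"turn": 0},
  {"linear": [0,0,0],"turn": 0},
])

```text
t: 15.7
ee_pos: [567.1, 33.5, 113.8]
orientation: [2.533, 1.858, 0.001]
ft_force: [-3.2, 3.8, 12.2]
width: 0.5
grasp_force: 6.1
```

Call:
arm_command([
  {"linear": [0,0,0.0015],"turn": 0},
  {"linear": [0,0,0.0015],"turn": 0},
  {"linear": [0,0,0],"turn": 0},
])

```text
t: 16.0
ee_pos: [568.1, 33.4, 112.9]
orientation: [2.531, 1.857, 0.004]
ft_force: [-7.6, 1.4, 27.7]
width: 0.3
grasp_force: 14.6
```

```bash
python3 - <<'E'
from h import *
togo([561,9.5,139])
b=snap('scene','s7.png')['frame'][160:280,190:350]; cv2.imwrite('pics/c7.png',cv2.resize(b,None,fx=4,fy=4,interpolation=cv2.INTER_CUBIC))
f=lambda p:((w2px(load('s7.png'),p)-[190,160])*4).round(0)
dr=np.array([.304,.953])
for th in (.2,.1,.02): print(th,f([*(POST+105*np.cos(th)*dr),104+105*np.sin(th)]))
im=cv2.cvtColor(cv2.imread('pics/c7.png'),cv2.COLOR_BGR2HSV); m=cv2.inRange(im,(24,180,150),(34,255,255)); print('yellow',[(round(c[0]),round(c[1]),st[4],st[:4]) for st,c in zip(*cv2.connectedComponentsWithStats(m)[2:]) if 200<st[4]<5000])
E
```

```text
t 16.0 at [568.1  33.4 112.9] F [-7.6  1.4 27.7] w 0 ang -0.305 tool delta [-24.9   0.5 -26.1] turn None
0.2 [394. 180.]
0.1 [395. 192.]
0.02 [395. 202.]
yellow [(404, 207, np.int32(752), array([385, 192,  35,  30], dtype=int32))]
```

End stop reached, with 28 N at the fingers and the knob at level height. Retract straight up, then away.

Call:
arm_command([
  {"linear": [0,0,-0.01],"turn": 0},
  {"linear": [0,0,-0.03],"turn": 0},
  {"linear": [0,0,-0.045],"turn": 0},
  {"linear": [0,0,-0.045],"turn": 0},
  {"linear": [0.04,0,0],"turn": 0},
  {"linear": [0.04,0,0],"turn": 0},
  {"linear": [0.04,0,0],"turn": 0},
  {"linear": [0.04,0,0],"turn": 0},
  {"linear": [0,0,0],"turn": 0},
  {"linear": [0,0,0],"turn": 0},
])

```text
t: 17.05
ee_pos: [614.4, 186.1, 239.0]
orientation: [2.531, 1.86, -0.003]
ft_force: [0.1, -0.5, -0.9]
width: 0.2
grasp_force: 0.0
```

```bash
python3 - <<'E'
from h import *
togo([561,9.5,139])
b=snap('scene','s8.png')['frame'][180:290,190:330]; b=cv2.resize(b,(509,400),interpolation=cv2.INTER_CUBIC)
im=snap('top','t8.png'); a=cv2.resize(im['frame'][180:270,255:345],(400,400),interpolation=cv2.INTER_CUBIC)
s=np.hstack([a,b]); cv2.imwrite('pics/c8.png',cv2.resize(s,(800,352))); k=400/90*800/909
dr=np.array([.304,.953])
f=lambda i,p,o,k:((w2px(load(i),p)-o)*k).round(0)
for th in (.2,.1,.02): 
    p=[*(POST+105*np.cos(th)*dr),104+105*np.sin(th)]; print(th,'top',f('t8.png',p,[255,180],k),'scene',f('s8.png',p,[190,180],509/140*800/909)+[352,0])
E
```

```text
t 17.05 at [614.4 186.1 239. ] F [ 0.1 -0.5 -0.9] w 0 ang -0.303 tool delta [-184.3    1.9  100.3] turn None
0.2 top [ 35. 136.] scene [667.  80.]
0.1 top [ 34. 138.] scene [668.  90.]
0.02 top [ 33. 139.] scene [668.  98.]
```

View pics/c8.png

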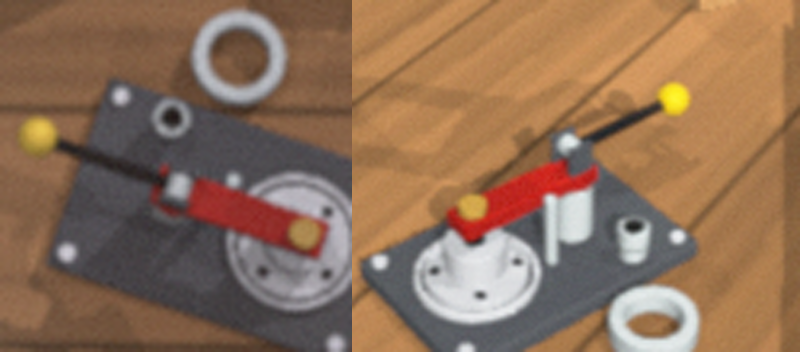

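The lever is level with the knob at (674,99), the plunger is down on the boss, and the other parts haven't moved. A quick check of the strap angle against the earlier picture at the stop.

```bash
python3 - <<'E'
from h import *
for n in ('t4.png','t8.png'):
    im=load(n)['frame'][170:270,260:345]; h=cv2.cvtColor(im,cv2.COLOR_BGR2HSV)
    m=cv2.inRange(h,(0,150,90),(8,255,255))|cv2.inRange(h,(172,150,90),(180,255,255))
    p=np.argwhere(m)[:,::-1].astype(np.float32); v=cv2.fitLine(p,cv2.DIST_HUBER,0,.01,.01).ravel(); print(n,len(p),np.arctan(v[1]/v[0]),p.mean(0))
im=load('t8.png'); k=400/90*800/909
B=px2w(im,255+304/k-.4,180+233/k-.4,92); K=px2w(im,255+38/k-.4,180+136/k-.4,106); d=(K-B)[:2]
print(B,K,'s',YAW+np.pi/2-np.arctan2(d[1],d[0]))
E
```

```text
t4.png 249 0.32199416 [56.04016  63.987953]
t8.png 253 0.36621407 [56.039524 64.114624]
[ 505.47368034 -157.05997528   92.        ] [571.04711113  31.33161384 106.        ] s 0.025954269096134297
```

```bash
python3 - <<'E'
from h import *
for n in ('t4.png','t8.png'):
    f=load(n)['frame'].astype(float)[215:250]; r=np.clip(f[:,:,2]-np.maximum(f[:,:,0],f[:,:,1])-45,0,None)
    c=np.arange(306,326); y=(r*np.arange(35)[:,None]).sum(0)/r.sum(0)
    P=np.polyfit(c,y[c]+215,1); print(n,np.arctan(P[0]),y[c].round(1)+215)
    a=load(n); q=[px2w(a,u,np.polyval(P,u),86)[:2] for u in (306,325)]; d=q[0]-q[1]
    print('s',YAW+np.pi/2-np.arctan2(d[1],d[0]),'offset of far pt from post->s', [YAW+np.pi/2-np.arctan2(*((POST-x)[::-1])) for x in q])
E
```

```text
t4.png 0.3198476689891816 [230.6 230.9 231.1 231.3 231.7 232.  232.3 232.6 233.1 233.4 233.5 233.9
 234.3 234.6 235.  235.4 235.8 236.3 236.5 236.7]
s 0.005197999595614622 offset of far pt from post->s [np.float64(-0.014324303500729885), np.float64(0.00023258540592530075)]
t8.png 0.3373541968352742 [230.6 230.9 231.1 231.3 231.7 232.  232.3 232.6 233.  233.4 233.7 234.1
 234.4 234.7 235.3 235.6 236.  236.4 236.8 237.1]
s 0.022880476483797763 offset of far pt from post->s [np.float64(-0.025874184143862555), np.float64(0.010566739204200815)]<stdin>:4: RuntimeWarning: invalid value encountered in divide
```

The strap is within about 0.02 rad of its stop, well inside the limit. Handing in.

```bash
python3 -c "
from workcell import ctrl
print(ctrl.close_job())"
```

```text
the job is handed in; nothing more can be done
None
```

The strap was pushed home first (about 0.02 rad from its stop by the last picture), then the lever went down to its end stop, and the job is handed in with the robot clear at about 17 s; the hand-in returned no verdict and I had no direct reading of the plunger force.

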